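Present the carry-handle dish with its lip turned to the board's paddle

ROBOT

A 6-joint arm with a two-finger parallel gripper is mounted at the origin on a cart in front of the work surface, level with it; the furniture and walls round the work are solid. World frame = base frame: x ahead of the robot, y to its left, z up, the work surface at z = 0. Lengths are in m, angles in rad, forces in N, time in s.
With the tool pointing down it reaches from about 0.375 to 0.9 m from the base axis. Payload 3.1 kg.
Tool frame: the origin (TCP) lies midway between the tips of the shut fingers; the grasp point (between the pads) lies 19 mm behind it; x points along the fingers, z is the direction in which the jaws open and shut, and the axes are right-handed (so a half turn about x gives the same grasp; the last joint's range is limited). The gripper opens to 85 mm and grips with 20 to 120 N. Pads are 22 mm wide; open, the fingers measure 114 mm over their backs; the gripper's body (76 mm by 85 mm) begins 54 mm behind the grasp point. The pads swing forward as they close: fully open they stand 13 mm farther back than shut.
Start: joints at [0.943, 0.527, 1.433, -0, 1.181, -0.178], TCP at [0.272, 0.563, 0.231] pointing down, gripper open.
Joint ranges: [-3.08, 3.08], [-0.75, 2.2], [0.22, 2.44], [-1.43, 4.57], [0, 2.65], [-2.85, 2.85]. Speed limits (rad/s): [2.79, 2.79, 3.14, 3.14, 3.14, 3.14].

INTERFACE

Orientations are given as a unit quaternion [x, y, z, w].
In Python, from station import telemetry, optics, manip gives the robot as it stands.
- The arm moves only by the tool step_arm, never from a script. Its argument "commands" is a list of rows, each a list of 4 numbers: the shift along the tool's x, y, z in m, then the turn about the tool's x in rad. A call has 1 to 8 rows; each row is the pose to reach, as a shift and turn from the pose measured when the call began, along the tool's axes at that moment; what a row does not reach only later rows make up. A row lasts 1/12 s, in which the tool goes at most 41.7 mm and 7.16 degrees, less where a joint would pass 70% of its speed; a pose out of reach is approached as far as the arm can. A call with a gripper value outside its range is refused whole. "jaw" is the finger opening in m, from 0 to 0.0854, set as the call begins (left out, the last holds). The fingers move at their own pace and stop on an object; "grip_force" is the grip in N (left out, the last holds). Time passes only in rows, so rows that repeat a pose let the fingers close. It gives the time, the measured TCP pose, the force and the opening at its end, in the units of the state.
- telemetry.sense(): the state, without advancing time (a new reading comes with each control period).
- optics.snapshot(name): name is "scene" or "top"; returns the picture (400x640x3 uint8, red, green, blue); there is no depth.
- optics.camera_params(name): a dict with "mtx" (3x3 intrinsics, pixels), "k1" (the pictures are not rectified: a ray, as slopes to the right and down, at radius r is drawn at 1 + k1 r^2 times it, then the intrinsics apply), "origin" and "attitude" of the camera in the world. Camera axes: x right, y down, z forward; pixel columns grow to the right and rows downward; lengths in m; the calibration is good to about 2 mm. A picture is of the moment at which its call begins. camera_params takes no time and is no camera call.
- manip.sign_off(): hands the job in, once; it reports no verdict.
The state is a dict: "t": time; "q": joint angles; "qd": joint speeds; "tau": joint torques, N m; "tcp_pos": TCP position; "tool_rot": TCP orientation; "force": force on the tool from outside, world axes, zero at the start; "ft_torque": the same for the moment, N m; "finger_gap": opening from 0.0 (shut) to 1.0 (fully open).
Only numpy, scipy, OpenCV 4.12 (cv2) and the standard library are available. Lean on these libraries where they do the work, as an engineer would, in place of code of your own. Each camera call takes 0.05 s, during which the arm holds its last target.

TASK

A blue dish with one cherry tomato in it stands on the round paddle board, its carry handle folded down. Swing the handle up until it snaps upright while the dish stays on the board, then lift the dish straight up by the handle and, in the air over the board, turn it a quarter turn clockwise (seen from above) so that its white pouring lip points the same way as the board's paddle. Keep the dish level and the tomato untouched in its middle all the way, leave everything else on the worktop alone, and finish still holding the dish up by its handle about 10 cm above the board.

Things in the scene. Friction and masses are not known exactly. Their poses are not given: they have to be found in the camera images.
- board: fixed round wooden board, 180 mm across, 18 mm thick, lying on the worktop, with one 44 mm wide paddle (its grip) that ends 194 mm from the centre. Origin: centre of the underside (top is at +18 mm). x axis points along the paddle, z up. Its paddle points roughly away from the robot.
- board_paddle (a point): round end of the board's paddle, on its top face, 172 mm from the board's centre
- dish: loose blue dish, 150 mm across, rim 40 mm high, 0.5 to 0.8 kg, on the board near its centre. Origin: centre of the underside; x axis points to the white pouring lip (tip 100 mm out), z up. The lip starts a quarter turn (within 0.2 rad) counter-clockwise of the paddle, roughly to the robot's left. Handle pivots: y = +-73 mm, z = 42 mm in this frame.
- dish_well (a point): lowest point of the dish's floor, at its centre, 8 mm above its underside; the floor slopes up from it at 7 degrees to 40 mm radius, then at 38 degrees
- dish_lip (a point): on the tip of the dish's white pouring lip, 95 mm from the dish's centre along its x axis, 42 mm above the underside
- handle (a joint): handle angle q (rad) about the dish's y axis, 42 mm above its origin: 0 = folded flat on the side opposite the lip, pi/2 = upright at its stop. Middle of the grip in the dish frame: x = -120 cos q, z = 42 + 120 sin q mm. An over-centre spring pulls it to folded below about 1.1 rad, to upright above, where it stays. Lifting the grip takes 1 to 1.5 N; a hard pull tips or drags the dish.
- handle_grip (a point): middle of the handle's round wooden bar: 16 mm diameter, 124 mm long, parallel to the dish's y axis, on two 7 mm wires at y = +-82 mm. Folded, it lies level 60 mm above the worktop, 37 mm clear of the rim, and can turn between lightly closed fingers. Upright, it is 162 mm above the dish's underside.
- tomato_center (a point): centre of the loose red cherry tomato (a hard ball 34 mm in diameter, 25 g) that rests in the middle of the dish
- purple_mug: purple mug 80x113x89 mm, bystander; origin at its underside
- grey_lid_jar: glass jar with a grey lid, 55x55x86 mm, bystander; origin at its underside
- lemon: yellow lemon 83x58x58 mm, bystander; origin at its underside
- garlic: garlic bulb 53 mm, bystander; origin at its underside
- teaspoon: metal teaspoon 132x26x9 mm, bystander; origin at its underside
- tomato: the same tomato as a body; its origin is on its skin and turns with it, so use tomato_center
Mind the look-alikes: they are no part of the job. Of the things shaped like the tomato, the red one is meant.

How it is judged:
On the way, in this order (a step that is already met when the one before it is completed fails the run):
1. the handle is swung up and seated upright while the dish still stands on the board (value of joint handle above 1.45 rad and z of dish in the frame of board below 0.03 m), for 0.2 s.
2. the dish is lifted clear of the board by its handle, before it is turned (z of dish in the frame of board above 0.045 m and angle between the y axis of dish and the x axis of board, either way round below 0.5 rad), for 0.1 s.
At the end, for the whole second after the job is handed in: the dish hangs still from the fingers by its upright handle (over 1.4 rad), 50 to 200 mm above the board, within 60 mm of its centre, lip along the paddle within 0.17 rad, tilt under 0.1 rad, tomato within 15 mm of the middle, dish touching nothing else (z of dish in the frame of board between 0.068 and 0.218 m and horizontal distance between dish and board below 0.06 m and angle between the x axis of dish and the x axis of board, either way round below 0.17 rad and x of dish_lip in the frame of board above 0.02 m and angle between dish's own z axis and vertical below 0.1 rad and value of joint handle above 1.4 rad and horizontal distance between tomato_center and dish_well below 0.015 m and distance between tomato_center and dish_well below 0.03 m and linear speed of dish below 0.03 m/s and angular speed of dish below 0.2 rad/s and contact force between the fingers and dish above 1 N and contact force between dish and board below 0.1 N); the arm keeps its last pose, push and grip.
It fails at once if the tomato rolls more than 25 mm from the middle of the dish (horizontal distance between tomato_center and dish_well above 0.025 m).
It fails at once if the dish is tilted more than 0.2 rad (angle between dish's own z axis and vertical above 0.2 rad).
It fails at once if the tomato is touched by the fingers (contact force between the fingers and tomato above 0.1 N).
It fails at once if a bystander is moved more than 30 mm (distance of any of purple_mug, grey_lid_jar, lemon, garlic, teaspoon from where it was at the start of the episode above 0.03 m).
It also fails if it takes over 48 s, if anything falls off the work surface, if the arm or the gripper's body presses on something with over 40 N, if the wrist force passes 120 N, or if a joint passes its speed limit or range.

## Working session

There is one attempt and no reset: what is moved stays moved. The work goes in short steps, Python scripts to look and compute and a tool call to move; the robot and the scene stay as the last step left them, time stands still between calls to the robot, and variables do not carry over. Pictures are saved under pics/ and viewed, and the job is handed in when it is done.

Besides the shell and the picture viewer there is one more tool, called after ">>>" by a JSON object that holds its "op" and its "data". step_arm: Moves the arm, as the interface text tells. Its arguments: {"type":"object","properties":{"commands":{"type":"array","items":{"type":"array","items":{"type":"number"}}},"jaw":{"type":"number"},"grip_force":{"type":"number"}},"required":["commands"]}

```bash
ls; mkdir -p pics; python3 - <<'E'
from station import telemetry, optics
import cv2,numpy as np
for n in ("scene","top"):
    im=optics.snapshot(n); cv2.imwrite(f"pics/{n}0.png",im[:,:,::-1]); print(n,optics.camera_params(n))
print(telemetry.sense())
E
```

```text
pics
scene {'mtx': array([[426.50776737,   0.        , 323.76165922],
       [  0.        , 426.50776737, 198.91234752],
       [  0.        ,   0.        ,   1.        ]]), 'k1': 0.01942797962708381, 'origin': array([-0.14590904, -0.81292352,  0.59991442]), 'attitude': array([ 0.79098745, -0.31351282,  0.1820626 , -0.49285066])}
top {'mtx': array([[474.37188035,   0.        , 330.84832489],
       [  0.        , 474.37188035, 198.75355693],
       [  0.        ,   0.        ,   1.        ]]), 'k1': 0.047137604754970114, 'origin': array([ 0.39574332, -0.02148759,  1.35655369]), 'attitude': array([-0.69670828,  0.7147278 , -0.04407988,  0.04264629])}
{'t': 0.1, 'q': array([ 9.42507996e-01,  5.28394196e-01,  1.43374874e+00, -3.12058438e-05,
        1.18138892e+00, -1.78497897e-01]), 'qd': array([-0.00058247, -0.000647  , -0.0059217 ,  0.00140168, -0.00027168,
        0.00072559]), 'tau': array([-5.41718009e-05, -4.43301558e+01, -1.78586501e+01, -2.46874961e-04,
        3.82455459e-03, -1.35475196e-05]), 'tcp_pos': array([0.27134056, 0.56232972, 0.23042665]), 'tool_rot': array([-0.37617506,  0.59954073,  0.37564496,  0.59827594]), 'force': array([ 0.13167425,  0.33126099, -0.58966108]), 'ft_torque': array([-0.01115983,  0.02868034, -0.05952908]), 'finger_gap': 1.0031861778270095}
```

View pics/scene0.png

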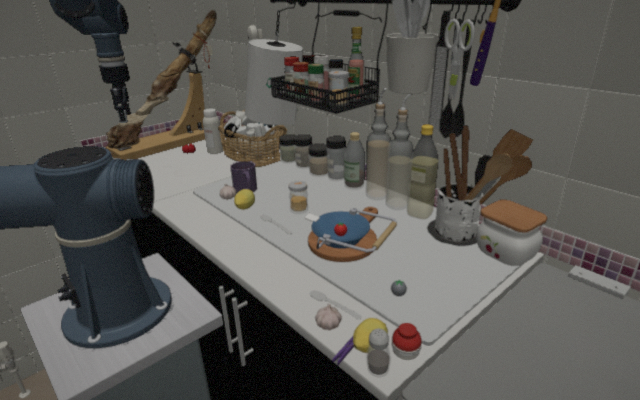

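View pics/top0.png

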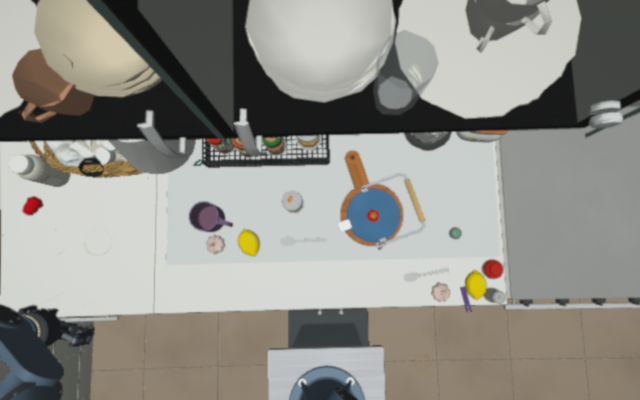

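Scene: dish at about (340,228) with the red tomato at (341,230), and the handle bar on the right at (385,232). Top: dish (372,215), tomato (373,215), bar (414,200), paddle end (353,158), white lip (346,225). Look-alikes in the top view: red things at (32,205) and (493,268), and a green ball at (455,233). None of them is in the dish, so I choose the tomato at (373,215). Next I'll measure and check it in a crop.

```bash
cat > h.py <<'E'
import numpy as np,cv2
from station import optics,telemetry
from scipy.spatial.transform import Rotation as R
def ray(cam,uv):
    c=optics.camera_params(cam);K=c['mtx']
    d=np.array([(uv[0]-K[0,2])/K[0,0],(uv[1]-K[1,2])/K[1,1]]);r=np.linalg.norm(d);s=r
    for _ in range(20): s=r/(1+c['k1']*s*s)
    d=d*(s/r if r>0 else 1)
    v=R.from_quat(c['attitude']).apply([d[0],d[1],1]);return c['origin'],v/np.linalg.norm(v)
def onz(cam,uv,z):
    o,v=ray(cam,uv);return o+v*(z-o[2])/v[2]
def tri(a,b):
    o1,v1=ray('scene',a);o2,v2=ray('top',b)
    s=np.linalg.lstsq(np.c_[v1,-v2],o2-o1,rcond=None)[0]
    p,q=o1+s[0]*v1,o2+s[1]*v2
    return (p+q)/2,np.linalg.norm(p-q)
def proj(cam,P):
    c=optics.camera_params(cam);K=c['mtx']
    p=R.from_quat(c['attitude']).inv().apply(np.asarray(P)-c['origin']);d=p[:2]/p[2];d=d*(1+c['k1']*d@d)
    return K[:2,:2]@d+K[:2,2]
E
python3 - <<'E'
from h import *
im=cv2.imread('pics/top0.png');c=im[140:260,320:450];cv2.imwrite('pics/topc.png',cv2.resize(c,None,fx=5,fy=5,interpolation=cv2.INTER_CUBIC)[:600])
im2=cv2.imread('pics/scene0.png');c=im2[190:270,290:410];cv2.imwrite('pics/scenec.png',cv2.resize(c,None,fx=6,fy=6,interpolation=cv2.INTER_CUBIC))
for n,i in (('top',im),('scene',im2)):
    hsv=cv2.cvtColor(i,cv2.COLOR_BGR2HSV)
    x0,y0,x1,y1=(330,145,440,260) if n=='top' else (290,190,410,270)
    for nm,lo,hi in (('blue',(95,90,40),(125,255,255)),('red',(0,190,60),(6,255,255)),('orange',(7,110,60),(17,255,255)),('bar',(15,60,120),(26,170,255))):
        m=cv2.inRange(hsv,lo,hi);k=np.zeros_like(m);k[y0:y1,x0:x1]=m[y0:y1,x0:x1]
        N,l,s,ce=cv2.connectedComponentsWithStats(k)
        print(n,nm,[(tuple(s[j]),ce[j].round(1)) for j in range(1,N) if s[j][4]>15])
E
```

```text
top blue [((np.int32(347), np.int32(189), np.int32(53), np.int32(53), np.int32(1937)), array([373.2, 214.8]))]
top red [((np.int32(368), np.int32(211), np.int32(10), np.int32(9), np.int32(31)), array([372.3, 215.6]))]
top orange [((np.int32(341), np.int32(151), np.int32(27), np.int32(69), np.int32(640)), array([353.7, 178. ])), ((np.int32(369), np.int32(185), np.int32(34), np.int32(54), np.int32(149)), array([390. , 201.6])), ((np.int32(370), np.int32(212), np.int32(7), np.int32(7), np.int32(26)), array([373. , 214.7])), ((np.int32(347), np.int32(230), np.int32(28), np.int32(15), np.int32(93)), array([358.2, 238.5]))]
top bar [((np.int32(405), np.int32(179), np.int32(20), np.int32(43), np.int32(217)), array([414.2, 199.9]))]
scene blue [((np.int32(313), np.int32(212), np.int32(56), np.int32(32), np.int32(1068)), array([341.9, 226.1])), ((np.int32(331), np.int32(244), np.int32(11), np.int32(3), np.int32(18)), array([335.2, 245.3]))]
scene red [((np.int32(336), np.int32(225), np.int32(10), np.int32(10), np.int32(41)), array([340.6, 230.2]))]
scene orange [((np.int32(365), np.int32(208), np.int32(12), np.int32(5), np.int32(44)), array([371. , 209.7])), ((np.int32(362), np.int32(214), np.int32(12), np.int32(7), np.int32(35)), array([368.1, 216.9])), ((np.int32(357), np.int32(230), np.int32(20), np.int32(18), np.int32(204)), array([367.5, 240.1])), ((np.int32(309), np.int32(233), np.int32(61), np.int32(28), np.int32(663)), array([334.3, 251.3]))]
scene bar [((np.int32(291), np.int32(195), np.int32(15), np.int32(8), np.int32(78)), array([297.4, 198.5])), ((np.int32(373), np.int32(222), np.int32(23), np.int32(24), np.int32(133)), array([384.1, 234.1]))]
```

View pics/topc.png

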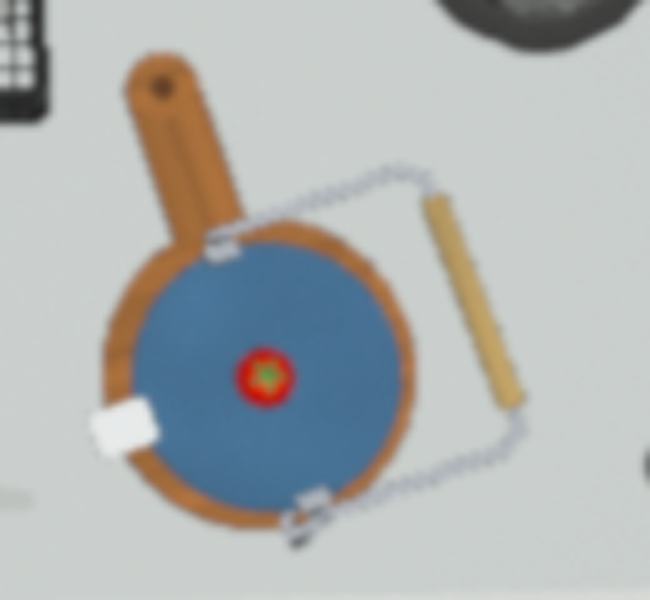

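View pics/scenec.png

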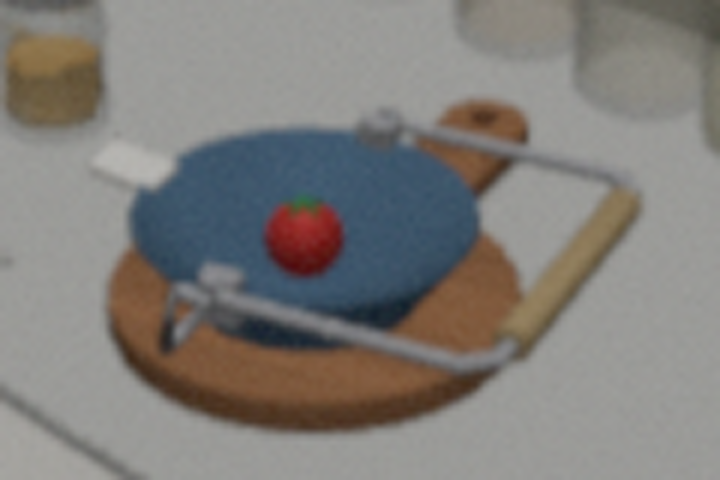

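The crops confirm it: the red tomato with its green star is in the middle of the dish at top (373,215), the bar runs from (407,180) to (422,221), the lip is at (345,226), and the paddle is up-left at (353,157).

```bash
python3 - <<'E'
from h import *
im=cv2.imread('pics/top0.png');hsv=cv2.cvtColor(im,cv2.COLOR_BGR2HSV)
def comp(lo,hi,box):
    m=cv2.inRange(hsv,lo,hi);x0,y0,x1,y1=box;k=np.zeros_like(m);k[y0:y1,x0:x1]=m[y0:y1,x0:x1]
    N,l,s,ce=cv2.connectedComponentsWithStats(k);j=1+np.argmax(s[1:,4]);return l==j
# dish rim
b=comp((95,90,40),(125,255,255),(330,145,440,260)).astype(np.uint8)
cs,_=cv2.findContours(b,cv2.RETR_EXTERNAL,cv2.CHAIN_APPROX_NONE);hull=cv2.convexHull(max(cs,key=len))
(c,r)=cv2.minEnclosingCircle(hull);e=cv2.fitEllipse(hull);print('dish',c,r,e)
D=onz('top',e[0],.058);print('D',D, 'radius',np.mean([np.linalg.norm(onz('top',p[0]+.5*np.sign(p[0]-np.array(e[0])),.058)-D) for p in hull]))
bm=comp((15,60,120),(26,170,255),(400,170,440,235));ys,xs=np.nonzero(bm)
P=np.array([onz('top',p,.06)[:2] for p in zip(xs,ys)]);m=P.mean(0);w,v=np.linalg.eigh(np.cov((P-m).T));ax=v[:,1];t=(P-m)@ax
print('bar',m,'axis',ax,np.degrees(np.arctan2(ax[1],ax[0])),'len',np.ptp(t),'mid',m+ax*(t.max()+t.min())/2)
print('bar dist',np.linalg.norm(m-D[:2]))
d=m-D[:2];print('bar dir deg',np.degrees(np.arctan2(d[1],d[0])))
L=onz('top',(344.8,225.6),.06);l=(L-D)[:2];print('lip',L,np.degrees(np.arctan2(l[1],l[0])),np.linalg.norm(l))
s_=comp((15,60,120),(26,170,255),(400,170,440,235))
print('tri bar',tri((384.1+0.3,234.1),(414.2,199.9)))
print('tri tomato',tri((340.6,230.0),(372.7,215.2)), 'tom z', onz('top',(372.7,215.2),.018+.025))
# board
o=comp((7,110,60),(17,255,255),(330,145,370,235)).astype(np.uint8)
Hm=(cv2.inRange(hsv,(7,110,60),(17,255,255))[145:260,330:440])
cs,_=cv2.findContours(Hm,cv2.RETR_LIST,cv2.CHAIN_APPROX_NONE)
Q=np.vstack([c[:,0] for c in cs])+[330,145]
W=np.array([onz('top',q,.018)[:2] for q in Q])
# outer circle fit: points 84..96mm from est centre, iterate
c=D[:2].copy()
from scipy.optimize import least_squares
for _ in range(10):
    rr=np.linalg.norm(W-c,axis=1);S=W[(abs(rr-.09)<.006)]
    c=least_squares(lambda p:np.linalg.norm(S-p,axis=1)-.09,c,loss='soft_l1',f_scale=.001).x
print('board',c,len(S))
rr=np.linalg.norm(W-c,axis=1);F=W[(rr>.11)&(rr<.21)];mx=rr[rr<.215].max();d=F.mean(0)-c
print('paddle deg',np.degrees(np.arctan2(d[1],d[0])),mx)
print('tip hole',onz('top',(352.5,157.2),.018)[:2]-c)
for k in [(384.2,233.8)]: pass
E
```

```text
dish (372.8416748046875, 215.10487365722656) 26.226953506469727 ((372.951416015625, 215.01641845703125), (51.7020149230957, 52.361846923828125), 134.18177795410156)
D [ 0.50794723 -0.14058638  0.058     ] radius 0.07325545864261639
bar [ 0.54665453 -0.25502644] axis [-0.94995814 -0.31237723] -161.79744780226193 len 0.12158789142640851 mid [ 0.54682927 -0.25496898]
bar dist 0.12080886998096833
bar dir deg -71.3128113379828
lip [ 0.48070929 -0.06241844  0.06      ] 109.2111026076054 0.08277760740268766
tri bar (array([ 0.54678636, -0.25524472,  0.06172638]), np.float64(0.0010541526746087053))
tri tomato (array([ 0.5097375 , -0.14212824,  0.04047686]), np.float64(0.002003887042428768)) tom z [ 0.50874978 -0.14124585  0.043     ]
board [ 0.51284032 -0.13377391] 137
paddle deg 14.405826731462003 0.18975809182737188
tip hole [0.16661979 0.04219222]
```

```bash
cat >> h.py <<'E'
def plan(target,turn_axis_deg=None):
    s=telemetry.sense();M=R.from_quat(s['tool_rot']).as_matrix();p=s['tcp_pos']
    zd=np.degrees(np.arctan2(M[1,2],M[0,2]))
    print('t',s['t'],'tcp',p.round(4),'x',M[:,0].round(3),'jaw deg',round(zd,2),'q',s['q'].round(3),'F',s['force'].round(2),'T',s['ft_torque'].round(3),'gap',round(s['finger_gap'],3))
    d=M.T@(np.asarray(target)-p);print('shift',d.round(4))
    if turn_axis_deg is not None:
        a=(zd-turn_axis_deg);print('turn rad',[round(np.radians((a+k+180)%360-180),4) for k in (0,180)])
E
python3 -c "
from h import *
plan([.547,-.255,.17],108.2)"
```

```text
t 0.1 tcp [0.2713 0.5623 0.2304] x [-0.001 -0.002 -1.   ] jaw deg 64.23 q [ 0.943  0.528  1.434 -0.     1.181 -0.178] F [ 0.13  0.33 -0.59] T [-0.011  0.029 -0.06 ] gap 1.003
shift [ 0.0614 -0.6036 -0.6161]
turn rad [np.float64(-0.7674), np.float64(2.3742)]
```

>>> {"op": "step_arm", "data": {"commands": [[0,-0.025,-0.026,-0.05],[0,-0.05,-0.052,-0.1],[0,-0.08,-0.082,-0.15],[0,-0.11,-0.112,-0.2],[0,-0.139,-0.142,-0.25],[0,-0.168,-0.172,-0.3],[0,-0.197,-0.201,-0.35],[0,-0.226,-0.231,-0.4]], "jaw": 0.032, "grip_force": 20}}

```text
t: 0.77
tcp_pos: [0.3741, 0.2552, 0.2306]
tool_rot: [-0.488, 0.512, 0.488, 0.511]
force: [1.4, 0.3, 0.5]
finger_gap: 0.373
```

```bash
python3 -c "
from h import *
plan([.547,-.255,.17],108.2)"
```

```text
t 0.7667 tcp [0.3741 0.2552 0.2306] x [-0.001 -0.002 -1.   ] jaw deg 87.32 q [ 3.520e-01  2.990e-01  1.847e+00 -1.000e-03  9.980e-01 -1.172e+00] F [1.4  0.26 0.51] T [-0.013 -0.029 -0.03 ] gap 0.373
shift [ 0.0613 -0.1966 -0.5014]
turn rad [np.float64(-0.3644), np.float64(2.7772)]
```

>>> {"op": "step_arm", "data": {"commands": [[0,-0.014,-0.038,-0.04],[0,-0.028,-0.076,-0.08],[0,-0.042,-0.114,-0.12],[0,-0.056,-0.152,-0.16],[0,-0.07,-0.19,-0.2],[0,-0.084,-0.228,-0.24],[0,-0.098,-0.266,-0.28],[0,-0.112,-0.3,-0.32]]}}

```text
t: 1.43
tcp_pos: [0.4719, -0.0521, 0.2309]
tool_rot: [-0.564, 0.428, 0.564, 0.426]
force: [0.4, 1.2, -0.1]
finger_gap: 0.376
```

```bash
python3 -c "
from h import *
plan([.547,-.255,.17],108.2)"
```

```text
t 1.4333 tcp [ 0.4719 -0.0521  0.2309] x [-0.002 -0.002 -1.   ] jaw deg 105.71 q [-0.345  0.328  1.798 -0.003  1.017 -2.188] F [ 0.35  1.23 -0.1 ] T [ 0.016 -0.032 -0.001] gap 0.376
shift [ 0.0611 -0.0175 -0.2155]
turn rad [np.float64(-0.0435), np.float64(3.0981)]
```

>>> {"op": "step_arm", "data": {"commands": [[0,-0.003,-0.036,-0.02],[0,-0.006,-0.072,-0.043],[0,-0.009,-0.108,-0.043],[0,-0.012,-0.144,-0.043],[0,-0.015,-0.18,-0.043],[0.015,-0.017,-0.205,-0.043],[0.04,-0.0175,-0.215,-0.043],[0.06,-0.0175,-0.2155,-0.043]]}}

```text
t: 2.1
tcp_pos: [0.548, -0.2584, 0.1699]
tool_rot: [0.573, -0.417, -0.571, -0.415]
force: [0.8, 0.5, -0.4]
finger_gap: 0.373
```

```bash
python3 - <<'E'
from h import *
for n in ("scene","top"):
    im=optics.snapshot(n)[:,:,::-1]; c=im[100:280,270:450]; cv2.imwrite(f"pics/{n}1.png",cv2.resize(c,None,fx=3.3,fy=3.3,interpolation=cv2.INTER_CUBIC))
plan([.547,-.255,.042],108.2)
E
```

```text
t 2.2 tcp [ 0.5444 -0.2541  0.1671] x [-0.009  0.004 -1.   ] jaw deg 108.09 q [-0.621  0.577  1.549 -0.003  1.026 -2.506] F [-1.16 -0.47 -0.56] T [ 0.007  0.038 -0.024] gap 0.373
shift [ 0.125  -0.0032 -0.0025]
turn rad [np.float64(-0.0019), np.float64(3.1397)]
```

View pics/scene1.png

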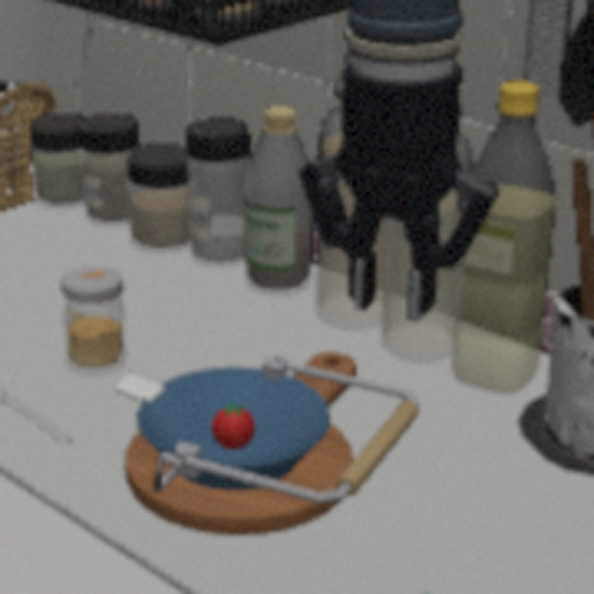

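View pics/top1.png

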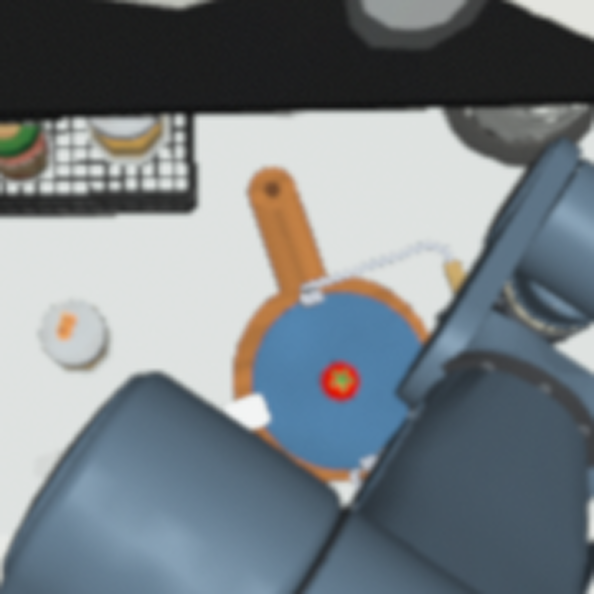

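The scene shows the half-closed fingers above the bar at crop (395,300), with the dish and tomato undisturbed. Descending.

>>> {"op": "step_arm", "data": {"commands": [[0.015,-0.001,-0.001,0],[0.035,-0.002,-0.002,0],[0.055,-0.003,-0.002,0],[0.075,-0.003,-0.002,0],[0.095,-0.003,-0.002,0],[0.112,-0.003,-0.002,0],[0.12,-0.003,-0.002,0],[0.12,-0.003,-0.002,0]]}}

```text
t: 2.87
tcp_pos: [0.546, -0.2536, 0.0461]
tool_rot: [-0.568, 0.416, 0.577, 0.414]
force: [0.3, 0.4, 0.4]
finger_gap: 0.372
```

```bash
python3 - <<'E'
from h import *
for n in ("scene",):
    im=optics.snapshot(n)[:,:,::-1]; c=im[150:270,290:430]; cv2.imwrite(f"pics/{n}2.png",cv2.resize(c,None,fx=5,fy=5,interpolation=cv2.INTER_CUBIC))
plan([.547,-.255,.042],108.2)
E
```

```text
t 2.9167 tcp [ 0.5467 -0.2541  0.0472] x [-0.01   0.004 -1.   ] jaw deg 108.12 q [-0.619  0.754  1.61  -0.003  0.788 -2.504] F [-0.33 -0.62  0.52] T [ 0.03  -0.017 -0.002] gap 0.379
shift [ 0.0052 -0.     -0.0009]
turn rad [np.float64(-0.0014), np.float64(3.1402)]
```

View pics/scene2.png

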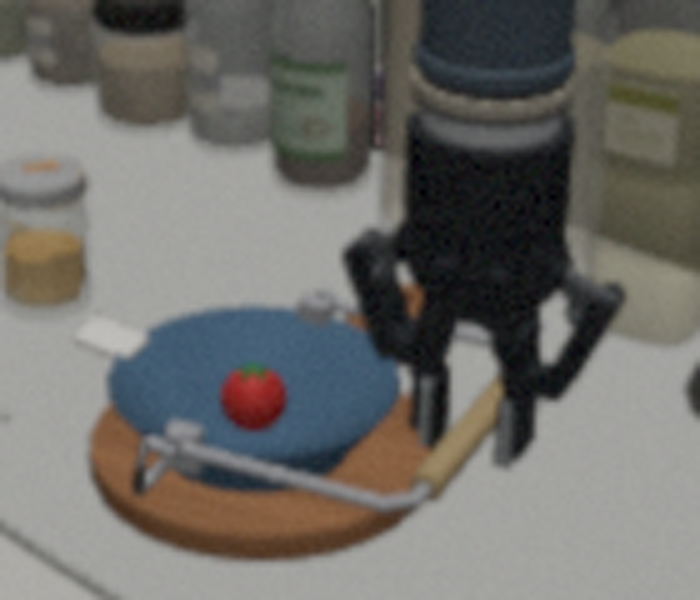

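The fingers straddle the middle of the bar, clear of the rim. Closing lightly.

>>> {"op": "step_arm", "data": {"commands": [[0.004,0,-0.001,0],[0.004,0,-0.001,0],[0.004,0,-0.001,0],[0.004,0,-0.001,0],[0.004,0,-0.001,0]], "jaw": 0.01, "grip_force": 20}}

```text
t: 3.33
tcp_pos: [0.5478, -0.2554, 0.0442]
tool_rot: [-0.57, 0.416, 0.575, 0.414]
force: [0.5, 1.2, 3.0]
finger_gap: 0.174
```

```bash
python3 - <<'E'
from h import *
plan([.547,-.255,.042],108.2)
q0=0
for dq in (.15,.3,.45,.6,.8,1.,1.2,1.4,1.57):
    print(dq, 'up',round(.12*np.sin(dq),4),'toward',round(.12*(1-np.cos(dq)),4))
E
```

```text
t 3.3333 tcp [ 0.5478 -0.2554  0.0442] x [-0.008  0.003 -1.   ] jaw deg 108.12 q [-0.62   0.759  1.609 -0.003  0.782 -2.505] F [0.48 1.15 3.04] T [ 0.149 -0.069 -0.007] gap 0.174
shift [0.0022 0.0006 0.0007]
turn rad [np.float64(-0.0014), np.float64(3.1402)]
0.15 up 0.0179 toward 0.0013
0.3 up 0.0355 toward 0.0054
0.45 up 0.0522 toward 0.0119
0.6 up 0.0678 toward 0.021
0.8 up 0.0861 toward 0.0364
1.0 up 0.101 toward 0.0552
1.2 up 0.1118 toward 0.0765
1.4 up 0.1183 toward 0.0996
1.57 up 0.12 toward 0.1199
```

>>> {"op": "step_arm", "data": {"commands": [[-0.004,0,0,0],[-0.009,0,0.0003,0],[-0.015,0,0.001,0],[-0.021,0,0.002,0],[-0.027,0,0.003,0],[-0.033,0,0.0047,0],[-0.039,0,0.0065,0],[-0.0445,0,0.0086,0]]}}

```text
t: 4.0
tcp_pos: [0.5458, -0.2477, 0.0897]
tool_rot: [-0.57, 0.416, 0.575, 0.414]
force: [1.0, -2.0, -2.0]
finger_gap: 0.176
```

```bash
python3 - <<'E'
from h import *
for n in ("scene",):
    im=optics.snapshot(n)[:,:,::-1]; c=im[130:270,290:430]; cv2.imwrite(f"pics/{n}3.png",cv2.resize(c,None,fx=4,fy=4,interpolation=cv2.INTER_CUBIC))
plan([.547,-.255,.042],108.2)
E
```

```text
t 4.05 tcp [ 0.5459 -0.2474  0.0906] x [-0.007  0.002 -1.   ] jaw deg 108.15 q [-0.611  0.682  1.606 -0.003  0.86  -2.496] F [-0.1  -0.82 -0.59] T [-0.306 -0.027  0.024] gap 0.175
shift [ 0.0486  0.0011 -0.0078]
turn rad [np.float64(-0.001), np.float64(3.1406)]
```

View pics/scene3.png

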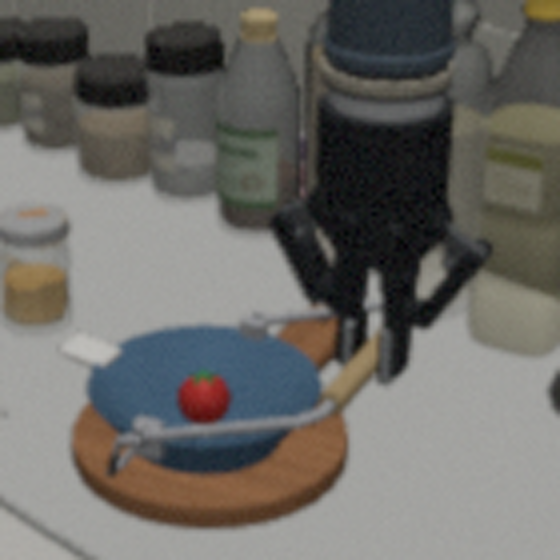

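The handle swings up in the fingers and the dish stays flat. Continuing the arc.

>>> {"op": "step_arm", "data": {"commands": [[-0.006,0,0.003,0],[-0.013,0,0.007,0],[-0.0205,0,0.012,0],[-0.028,0,0.0178,0],[-0.0355,0,0.0243,0],[-0.0425,0,0.0315,0],[-0.049,0,0.039,0],[-0.0545,0,0.047,0]]}}

```text
t: 4.72
tcp_pos: [0.532, -0.2026, 0.1466]
tool_rot: [-0.571, 0.416, 0.574, 0.414]
force: [1.0, -4.1, 0.8]
finger_gap: 0.177
```

```bash
python3 - <<'E'
from h import *
for n in ("scene",):
    im=optics.snapshot(n)[:,:,::-1]; c=im[130:270,290:430]; cv2.imwrite(f"pics/{n}4.png",cv2.resize(c,None,fx=4,fy=4,interpolation=cv2.INTER_CUBIC))
plan([.5478,-.2554,.0442],108.2)
E
```

```text
t 4.7667 tcp [ 0.5315 -0.2011  0.1473] x [-0.005  0.001 -1.   ] jaw deg 108.2 q [-5.570e-01  5.650e-01  1.652e+00 -2.000e-03  9.300e-01 -2.445e+00] F [ 0.48 -1.63  1.58] T [-0.635 -0.172  0.076] gap 0.173
shift [ 0.103   0.0011 -0.057 ]
turn rad [np.float64(-0.0), np.float64(3.1416)]
```

View pics/scene4.png

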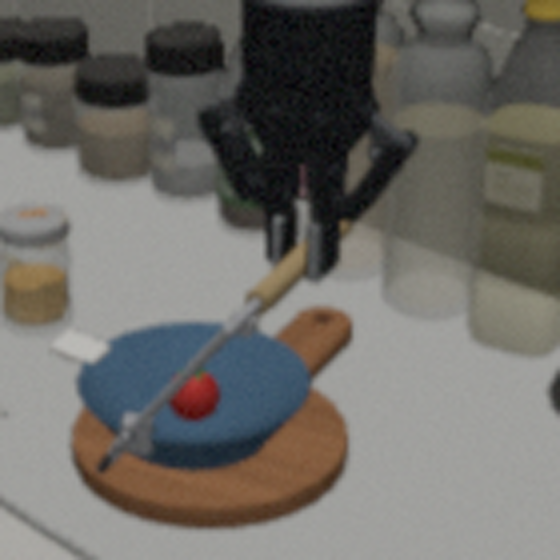

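The handle is at about 1 rad. The dish has slid a few mm toward the lip (crop lip 90→78) but is still flat. Going past over-centre.

>>> {"op": "step_arm", "data": {"commands": [[-0.003,0,0.005,0],[-0.0055,0,0.011,0],[-0.008,0,0.0175,0],[-0.0105,0,0.0245,0],[-0.0128,0,0.032,0],[-0.0145,0,0.039,0],[-0.0145,0,0.04,0]]}}

```text
t: 5.35
tcp_pos: [0.5201, -0.1638, 0.1646]
tool_rot: [0.573, -0.415, -0.573, -0.413]
force: [-1.5, -7.0, 14.3]
finger_gap: 0.179
```

```bash
python3 - <<'E'
from h import *
for n in ("scene","top"):
    im=optics.snapshot(n)[:,:,::-1]; c=im[130:270,290:430]; cv2.imwrite(f"pics/{n}5.png",cv2.resize(c,None,fx=4,fy=4,interpolation=cv2.INTER_CUBIC))
plan([.5478,-.2554,.0442],108.2)
E
```

```text
t 5.45 tcp [ 0.5202 -0.1641  0.1645] x [-0.002 -0.002 -1.   ] jaw deg 108.26 q [-0.509  0.512  1.698 -0.004  0.931 -2.396] F [-1.67 -5.23 12.99] T [-0.963  0.162  0.08 ] gap 0.175
shift [ 0.1205  0.0021 -0.0951]
turn rad [np.float64(0.0011), np.float64(-3.1405)]
```

View pics/scene5.png

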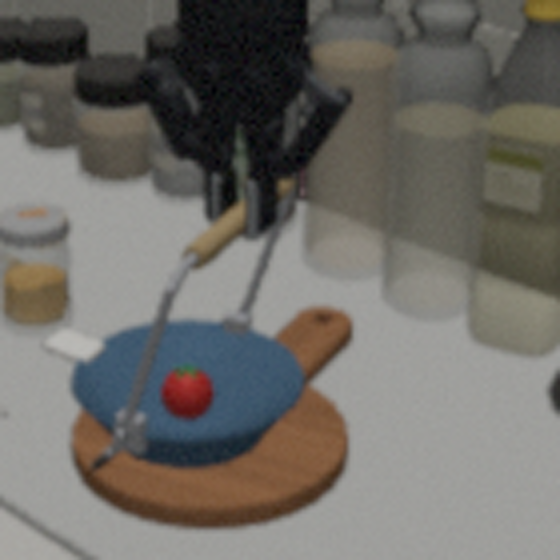

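View pics/top5.png

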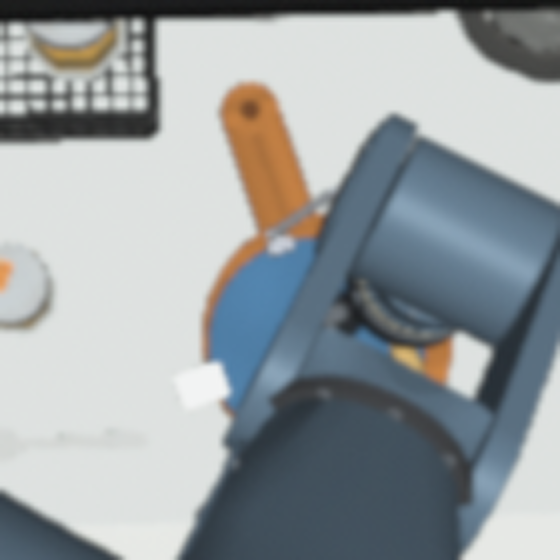

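```bash
python3 - <<'E'
from h import *
# front/back pivot brackets, scene pixels before and now
im0=cv2.imread('pics/scene0.png')
def piv(a,b):
    A=onz('scene',a,.06);B=onz('scene',b,.06);m=(A+B)/2;d=B-A;return m[:2],np.linalg.norm(d),np.degrees(np.arctan2(d[1],d[0]))
print('before',piv((290+222/6,190+280/6),(290+380/6,190+125/6)))
print('now',piv((290+130/4,130+425/4),(290+237/4,130+320/4)))
s=telemetry.sense();u=np.array([np.cos(np.radians(-71.8)),np.sin(np.radians(-71.8))])
m=piv((290+130/4,130+425/4),(290+237/4,130+320/4))[0]
print('bar offset',(s['tcp_pos'][:2]-m)@u)
# rim / tomato
hsv=cv2.cvtColor(optics.snapshot('scene')[:,:,::-1].copy(),cv2.COLOR_BGR2HSV)
k=np.zeros(hsv.shape[:2],np.uint8);k[190:270,290:410]=cv2.inRange(hsv,(0,190,60),(6,255,255))[190:270,290:410]
N,l,st,ce=cv2.connectedComponentsWithStats(k);j=1+np.argmax(st[1:,4]);print('tomato',ce[j],onz('scene',ce[j],.043))
# bar profile in scene: orange-ish bar comps
k=cv2.inRange(hsv,(13,50,100),(27,190,255))[150:215,325:375];N,l,st,ce=cv2.connectedComponentsWithStats(k);print([(st[i],ce[i]+[325,150]) for i in range(1,N) if st[i][4]>8])
plan([.52,-.164,.16])
for h in (.155,.165,.175,.18,.19,.2): print(h,proj('scene',[s['tcp_pos'][0],s['tcp_pos'][1],h]), 'end',proj('scene',[s['tcp_pos'][0]-.062*np.cos(np.radians(18.2)),s['tcp_pos'][1]-.062*np.sin(np.radians(18.2)),h]))
E
```

```text
before (array([ 0.5121942 , -0.14208098]), np.float64(0.14674661279516463), np.float64(18.49762181278637))
now (array([ 0.50679543, -0.13211287]), np.float64(0.14935306073331586), np.float64(18.96476862782692))
bar offset 0.03462175608050919
tomato [336.61363636 229.18181818] [ 0.50328653 -0.135627    0.043     ]
[(array([12, 30, 14, 14, 78], dtype=int32), array([344.56410256, 187.37179487])), (array([35, 57, 15,  8, 55], dtype=int32), array([367.8       , 211.38181818]))]
t 5.5 tcp [ 0.5202 -0.1643  0.1645] x [-0.002 -0.002 -1.   ] jaw deg 108.25 q [-0.509  0.513  1.698 -0.004  0.931 -2.396] F [-0.42 -5.59 13.77] T [-0.888  0.204  0.077] gap 0.174
shift [0.0045 0.0001 0.0004]
0.155 [349.53443934 190.94539217] end [337.60238596 201.33794177]
0.165 [349.55984909 187.18825677] end [337.5740819  197.44387181]
0.175 [349.58556132 183.39800961] end [337.5455622 193.5138904]
0.18 [349.59853252 181.49032105] end [337.53122067 191.53526507]
0.19 [349.62470844 177.6495126 ] end [337.50237255 187.55040323]
0.2 [349.65120032 173.77438661] end [337.47330208 183.528262  ]
```

The handle is at about 1.28 rad by the image (bar 35 mm from the pivot plane, 175 mm high). The bar has crept toward the fingertips and there is a 13 N preload. I'll open a little so that the spring can seat it.

>>> {"op": "step_arm", "data": {"commands": [[0,0,0,0],[0,0,0,0],[0,0,0.004,0],[0,0,0.01,0],[0,0,0.016,0],[0,0,0.022,0],[0,0,0.028,0],[0,0,0.03,0]], "jaw": 0.036}}

```text
t: 6.17
tcp_pos: [0.51, -0.1343, 0.1641]
tool_rot: [-0.573, 0.415, 0.574, 0.413]
force: [0.4, -0.3, -0.7]
finger_gap: 0.416
```

```bash
python3 - <<'E'
from h import *
for n in ("scene","top"):
    im=optics.snapshot(n)[:,:,::-1]; c=im[130:270,290:430]; cv2.imwrite(f"pics/{n}6.png",cv2.resize(c,None,fx=4,fy=4,interpolation=cv2.INTER_CUBIC))
plan([.5027,-.1305,.162],108.2)
E
```

```text
t 6.2667 tcp [ 0.5107 -0.1351  0.1644] x [-0.002 -0.002 -1.   ] jaw deg 108.3 q [-0.469  0.493  1.741 -0.004  0.908 -2.357] F [ 0.16 -0.84 -0.13] T [ 0.015 -0.04  -0.023] gap 0.424
shift [0.0024 0.0061 0.0069]
turn rad [np.float64(0.0017), np.float64(-3.1398)]
```

View pics/scene6.png

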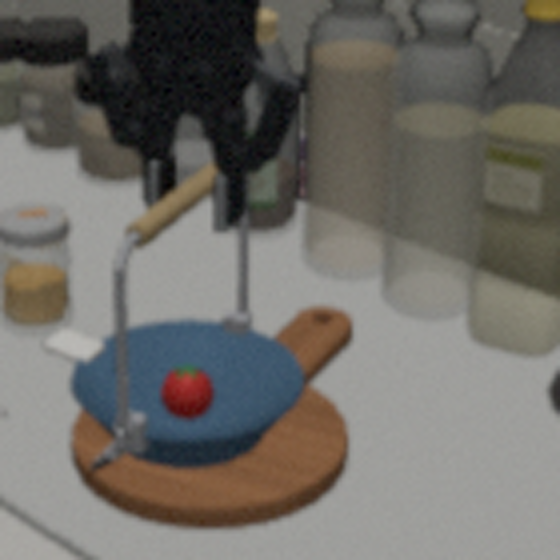

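View pics/top6.png

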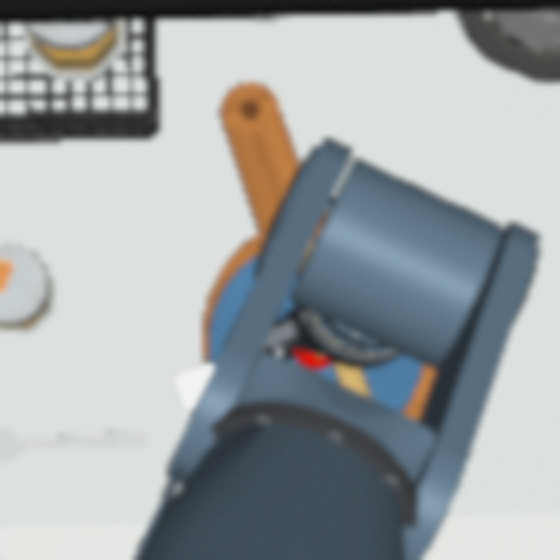

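The handle stands upright after the snap, the dish is flat and the tomato centred. Now I'll check where the bar lies relative to the open fingers.

```bash
python3 - <<'E'
from h import *
e=onz('scene',(290+137/4,130+236/4),.18)[:2]
a=np.radians(18.4);print('bar mid from near end',e+.062*np.array([np.cos(a),np.sin(a)]))
A=onz('scene',(290+130/4,130+425/4),.06);B=onz('scene',(290+237/4,130+320/4),.06);print('pivot mid',((A+B)/2)[:2]-[.004,-.0015])
im=optics.snapshot('scene')[:,:,::-1].copy();hsv=cv2.cvtColor(im,cv2.COLOR_BGR2HSV)
k=np.zeros(hsv.shape[:2],np.uint8);k[190:270,290:410]=cv2.inRange(hsv,(0,190,60),(6,255,255))[190:270,290:410]
N,l,st,ce=cv2.connectedComponentsWithStats(k);j=1+np.argmax(st[1:,4]);print('tomato',ce[j],onz('scene',ce[j],.043)[:2]-(np.array([0.5098,-.1421])-[.5085,-.1408]))
k=cv2.inRange(hsv,(13,50,100),(27,190,255))[150:215,315:375];N,l,st,ce=cv2.connectedComponentsWithStats(k);print([(st[i],ce[i]+[315,150]) for i in range(1,N) if st[i][4]>8])
c=im[155:215,300:370]
cv2.imwrite('pics/s7.png',cv2.resize(c,None,fx=9,fy=9,interpolation=cv2.INTER_CUBIC))
E
```

```text
bar mid from near end [ 0.50791191 -0.13261675]
pivot mid [ 0.50279543 -0.13061287]
tomato [336.1   228.925] [ 0.50194248 -0.13248722]
[(array([  7,  20,  22,  19, 120], dtype=int32), array([333.55833333, 179.58333333])), (array([45, 57, 15,  8, 63], dtype=int32), array([367.93650794, 211.15873016]))]
```

View pics/s7.png

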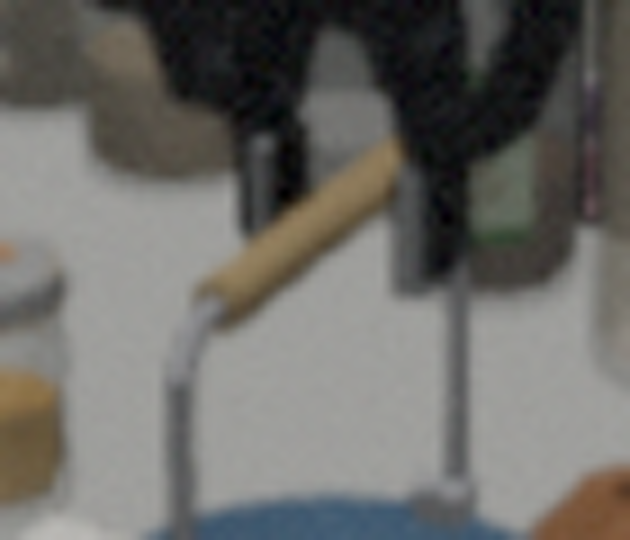

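>>> {"op": "step_arm", "data": {"commands": [[0.002,0.002,0.003,0],[0.005,0.004,0.0055,0],[0.005,0.004,0.0055,0],[0.005,0.004,0.0055,0]]}}

```text
t: 6.65
tcp_pos: [0.505, -0.1315, 0.1592]
tool_rot: [-0.573, 0.415, 0.573, 0.413]
force: [0.3, 0.2, -0.2]
finger_gap: 0.416
```

>>> {"op": "step_arm", "data": {"commands": [[0,0,0,0],[0,0,0,0],[0,0,0,0],[0,0,0,0],[0,0,0,0],[0,0,0,0]], "jaw": 0.008, "grip_force": 40}}

```text
t: 7.15
tcp_pos: [0.505, -0.1316, 0.1593]
tool_rot: [-0.573, 0.415, 0.573, 0.413]
force: [-0.6, 0.5, 0.7]
finger_gap: 0.171
```

```bash
python3 - <<'E'
from h import *
for n in ("scene",):
    im=optics.snapshot(n)[:,:,::-1]; c=im[130:270,290:430]; cv2.imwrite(f"pics/{n}8.png",cv2.resize(c,None,fx=4,fy=4,interpolation=cv2.INTER_CUBIC))
plan([.5027,-.1305,.162],108.2)
E
```

```text
t 7.2 tcp [ 0.505  -0.1316  0.1592] x [-0.002 -0.002 -1.   ] jaw deg 108.27 q [-0.468  0.494  1.761 -0.004  0.888 -2.355] F [-0.09 -0.28  1.2 ] T [0.029 0.091 0.013] gap 0.171
shift [-0.0028  0.0018  0.0018]
turn rad [np.float64(0.0013), np.float64(-3.1403)]
```

View pics/scene8.png

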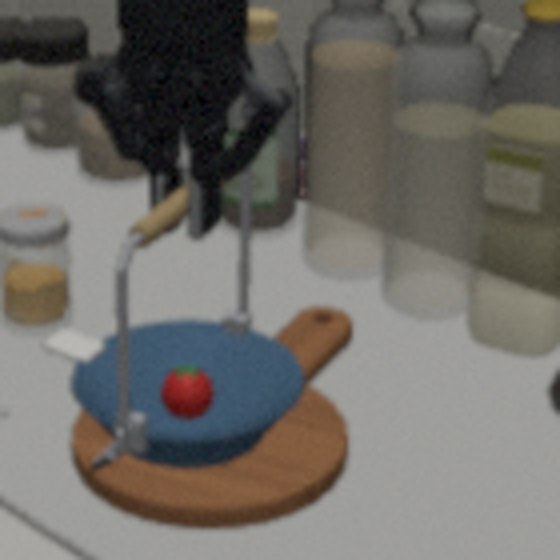

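The bar is gripped with no side force, and the dish and tomato have not moved. Lifting gently.

>>> {"op": "step_arm", "data": {"commands": [[0,0,0,0],[0,0,0,0],[-0.001,0,0,0],[-0.003,0,0,0],[-0.005,0,0,0],[-0.008,0,0,0],[-0.011,0,0,0],[-0.014,0,0,0]], "grip_force": 70}}

```text
t: 7.87
tcp_pos: [0.5049, -0.1314, 0.1733]
tool_rot: [-0.573, 0.415, 0.573, 0.413]
force: [0.6, -0.1, -5.3]
finger_gap: 0.159
```

```bash
python3 - <<'E'
from h import *
for n in ("scene",):
    im=optics.snapshot(n)[:,:,::-1]; c=im[130:270,290:430]; cv2.imwrite(f"pics/{n}9.png",cv2.resize(c,None,fx=4,fy=4,interpolation=cv2.INTER_CUBIC))
plan([.5027,-.1305,.162],108.2)
E
```

```text
t 7.9167 tcp [ 0.5053 -0.1317  0.174 ] x [-0.001 -0.003 -1.   ] jaw deg 108.28 q [-0.467  0.471  1.748 -0.004  0.923 -2.355] F [ 0.29 -0.93 -5.94] T [-0.025 -0.043 -0.026] gap 0.16
shift [0.012  0.0021 0.0019]
turn rad [np.float64(0.0013), np.float64(-3.1403)]
```

View pics/scene9.png

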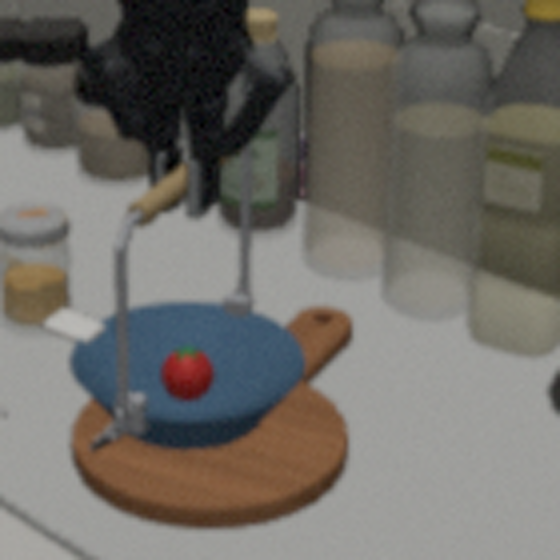

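The dish is clear, level, and 6 N hangs from the fingers. Lifting further.

>>> {"op": "step_arm", "data": {"commands": [[-0.002,0,0,0],[-0.005,0,0,0],[-0.01,0,0,0],[-0.016,0,0,0],[-0.022,0,0,0],[-0.028,0,0,0],[-0.034,0,0,0],[-0.04,0,0,0]]}}

```text
t: 8.58
tcp_pos: [0.5054, -0.1316, 0.2148]
tool_rot: [0.573, -0.415, -0.573, -0.413]
force: [1.2, 0.8, -6.4]
finger_gap: 0.164
```

>>> {"op": "step_arm", "data": {"commands": [[-0.006,0,0,0],[-0.012,0,0,0],[-0.018,0,0,0],[-0.024,0,0,0],[-0.03,0,0,0],[-0.036,0,0,0],[-0.04,0,0,0],[-0.042,0,0,0]]}}

```text
t: 9.25
tcp_pos: [0.5057, -0.1316, 0.2576]
tool_rot: [0.574, -0.415, -0.572, -0.413]
force: [0.7, 1.0, -5.4]
finger_gap: 0.162
```

```bash
python3 - <<'E'
from h import *
for n in ("scene",):
    im=optics.snapshot(n)[:,:,::-1]; c=im[90:270,270:430]; cv2.imwrite(f"pics/{n}10.png",cv2.resize(c,None,fx=3.3,fy=3.3,interpolation=cv2.INTER_CUBIC))
plan([.5128,-.1338,.259],14.3)
E
```

```text
t 9.3 tcp [ 0.5058 -0.1316  0.2576] x [ 0.    -0.004 -1.   ] jaw deg 108.27 q [-0.467  0.357  1.657 -0.003  1.126 -2.355] F [ 1.21  0.01 -5.73] T [-0.041  0.015 -0.022] gap 0.164
shift [-0.0014 -0.006  -0.0043]
turn rad [np.float64(1.6402), np.float64(-1.5014)]
```

View pics/scene10.png

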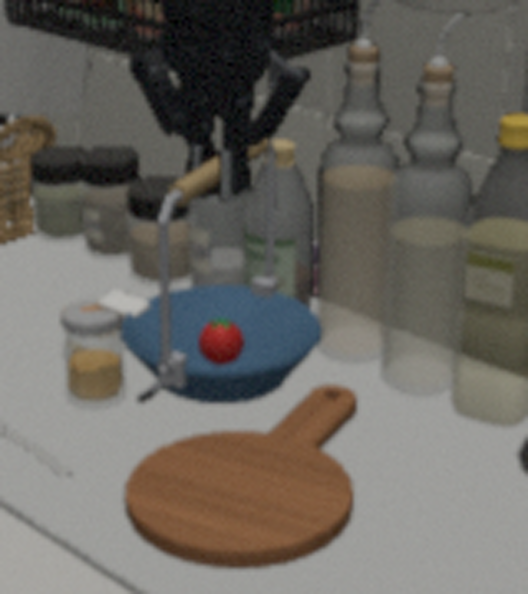

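The dish hangs level about 98 mm above the board with the tomato centred. Now I'll turn it clockwise (+ about the tool x) in gentle steps.

>>> {"op": "step_arm", "data": {"commands": [[0,0,0,0.01],[0,0,0,0.03],[0,0,0,0.06],[0,0,0,0.1],[0,0,0,0.15],[0,0,0,0.2],[0,0,0,0.25],[0,0,0,0.3]]}}

```text
t: 9.97
tcp_pos: [0.5055, -0.1314, 0.2571]
tool_rot: [0.504, -0.497, -0.503, -0.495]
force: [0.2, 0.1, -6.0]
finger_gap: 0.163
```

>>> {"op": "step_arm", "data": {"commands": [[0,0,0,0.05],[0,0,0,0.1],[0,0,0,0.15],[0,0,0,0.2],[0,0,0,0.25],[0,0,0,0.3],[0,0,0,0.35],[0,0,0,0.4]]}}

```text
t: 10.63
tcp_pos: [0.5052, -0.1313, 0.2566]
tool_rot: [-0.395, 0.588, 0.394, 0.586]
force: [-0.7, -0.3, -6.5]
finger_gap: 0.165
```

```bash
python3 - <<'E'
from h import *
for n in ("scene",):
    im=optics.snapshot(n)[:,:,::-1]; c=im[90:270,270:430]; cv2.imwrite(f"pics/{n}11.png",cv2.resize(c,None,fx=3.3,fy=3.3,interpolation=cv2.INTER_CUBIC))
plan([.5128,-.1338,.259],14.3)
E
```

```text
t 10.6833 tcp [ 0.5052 -0.1313  0.2566] x [-0.002 -0.002 -1.   ] jaw deg 67.68 q [-0.467  0.358  1.658 -0.003  1.126 -1.647] F [-1.1   0.4  -7.32] T [-0.011  0.033  0.045] gap 0.167
shift [-0.0024 -0.0079  0.0006]
turn rad [np.float64(0.9317), np.float64(-2.2099)]
```

View pics/scene11.png

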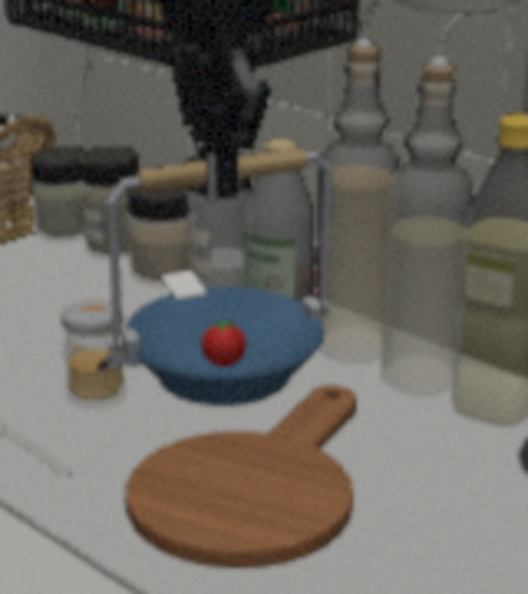

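>>> {"op": "step_arm", "data": {"commands": [[0,0,0,0.04],[0,-0.001,0,0.09],[0,-0.002,0,0.14],[0,-0.003,0,0.2],[-0.001,-0.004,0,0.26],[-0.001,-0.005,0,0.32],[-0.002,-0.006,0,0.38],[-0.002,-0.006,0,0.44]]}}

```text
t: 11.35
tcp_pos: [0.5109, -0.1336, 0.2584]
tool_rot: [-0.256, 0.66, 0.255, 0.658]
force: [0.4, -0.0, -5.7]
finger_gap: 0.165
```

```bash
python3 - <<'E'
from h import *
plan([.5115,-.1335,.259],14.3)
E
```

```text
t 11.35 tcp [ 0.5109 -0.1336  0.2584] x [-0.002 -0.002 -1.   ] jaw deg 42.32 q [-0.466  0.364  1.641 -0.003  1.137 -1.203] F [ 0.37 -0.02 -5.66] T [-0.016 -0.024 -0.043] gap 0.165
shift [-0.0006 -0.0003  0.0006]
turn rad [np.float64(0.4891), np.float64(-2.6525)]
```

>>> {"op": "step_arm", "data": {"commands": [[0,0,0,0.06],[0,0,0,0.12],[0,0,0,0.18],[0,0,0,0.24],[0,0,0,0.3],[0,0,0,0.36],[0,0,0,0.41],[0,0,0,0.45]]}}

```text
t: 12.02
tcp_pos: [0.5106, -0.1335, 0.258]
tool_rot: [-0.101, 0.701, 0.1, 0.699]
force: [-0.3, -0.2, -6.5]
finger_gap: 0.164
```

>>> {"op": "step_arm", "data": {"commands": [[0,0,0,0.02],[0,0,0,0.035],[0,0,0,0.04],[0,0,0,0.04],[0,0,0,0.04],[0,0,0,0.04],[0,0,0,0.04],[0,0,0,0.04]]}}

```text
t: 12.68
tcp_pos: [0.5106, -0.1335, 0.258]
tool_rot: [-0.087, 0.703, 0.086, 0.701]
force: [0.2, -0.4, -6.7]
finger_gap: 0.164
```

```bash
python3 - <<'E'
from h import *
for n in ("scene","top"):
    im=optics.snapshot(n)[:,:,::-1]; cv2.imwrite(f"pics/full_{n}12.png",im);c=im[90:270,270:430] if n=="scene" else im[130:270,290:430]; cv2.imwrite(f"pics/{n}12.png",cv2.resize(c,None,fx=3.3 if n=="scene" else 4,fy=3.3 if n=="scene" else 4,interpolation=cv2.INTER_CUBIC))
plan([.5115,-.1335,.259],14.3)
E
```

```text
t 12.7833 tcp [ 0.5106 -0.1335  0.258 ] x [-0.003 -0.002 -1.   ] jaw deg 14.13 q [-0.466  0.365  1.642 -0.003  1.137 -0.711] F [ 0.66  0.34 -4.93] T [-0.016 -0.025  0.05 ] gap 0.163
shift [-0.001  -0.0002  0.0009]
turn rad [np.float64(-0.0029), np.float64(3.1387)]
```

View pics/scene12.png

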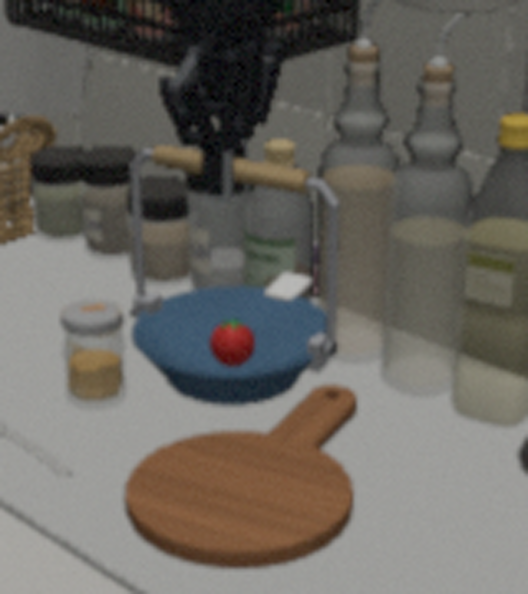

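View pics/top12.png

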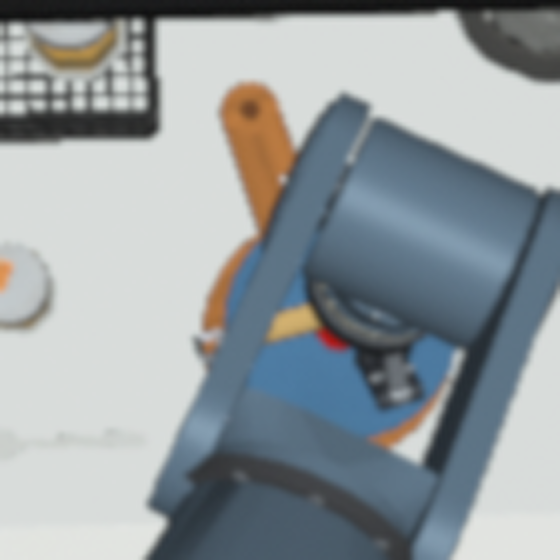

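The lip (scene crop 288,286) now points the way the paddle does. I'll check yaw, tilt, centring and the tomato numerically.

```bash
python3 - <<'E'
from h import *
im=cv2.imread('pics/full_scene12.png');hsv=cv2.cvtColor(im,cv2.COLOR_BGR2HSV)
px=lambda x,y:(270+x/3.3,90+y/3.3)
ang=lambda d:np.degrees(np.arctan2(d[1],d[0]))
zp=.159
A=onz('scene',px(149,303),zp);B=onz('scene',px(321,347),zp);print('pivots mid',(A+B)/2,'len',np.linalg.norm(A-B),'lip dir',ang(A-B)-90)
for w in (A,B):print(w)
L=onz('scene',px(289,286),zp+.001);m=(A+B)/2;print('lip dist',np.linalg.norm((L-m)[:2]),'dir',ang(L-m))
# bar ends vs level: near/far bar end heights using known xy
s=telemetry.sense();c=s['tcp_pos'][:2]
a=np.radians(14.2+90)
for sg in (1,-1):
    e=c+sg*.062*np.array([np.cos(a),np.sin(a)]);print('bar end pred px(crop)',[(proj('scene',[*e,z])-[270,90])*3.3 for z in (.274,.279,.284)])
k=np.zeros(hsv.shape[:2],np.uint8);k[150:230,290:410]=cv2.inRange(hsv,(0,190,60),(6,255,255))[150:230,290:410]
N,l,st,ce=cv2.connectedComponentsWithStats(k);j=1+np.argmax(st[1:,4]);print('tomato',onz('scene',ce[j],.159-.042+.025))
# board
o=np.zeros_like(k);o[200:265,300:385]=cv2.inRange(hsv,(5,90,60),(18,255,255))[200:265,300:385]
cs,_=cv2.findContours(o,cv2.RETR_EXTERNAL,cv2.CHAIN_APPROX_NONE);C=max(cs,key=cv2.contourArea)[:,0]
H=onz('scene',px(334,395),.018)
W=np.array([onz('scene',q,.018)[:2] for q in C]);
from scipy.optimize import least_squares
cc=np.array([.5128,-.1338])
S=[w for w,q in zip(W,C) if q[1]<238 and abs(np.linalg.norm(w-cc)-.09)<.01]
cc2=least_squares(lambda p:np.linalg.norm(S-p,axis=1)-.09,cc,loss='soft_l1',f_scale=.001).x
print('board',cc2,'paddle dir',ang(H[:2]-cc2),np.linalg.norm(H[:2]-cc2))
E
```

```text
pivots mid [ 0.50921353 -0.14352793  0.159     ] len 0.1477748440290568 lip dir 14.091695735711184
[ 0.49122383 -0.07186398  0.159     ]
[ 0.52720323 -0.21519188  0.159     ]
lip dist 0.08027146688367845 dir 12.078003130601529
bar end pred px(crop) [array([149.96188261, 157.31759973]), array([149.75559901, 150.69097305]), array([149.54837132, 144.0346056 ])]
bar end pred px(crop) [array([300.3014794, 186.197448 ]), array([300.43749666, 179.21147309]), array([300.57427707, 172.19219879])]
tomato [ 0.50436127 -0.14603125  0.142     ]
board [ 0.51125276 -0.13916379] paddle dir 14.286506244769706 0.17405692755204796
```

Yaw agrees (14.1° against 14.3°). The bar is gripped about 5 mm off its middle, so I'll check the tilt with a PnP on the known handle points.

```bash
python3 - <<'E'
import cv2
im=cv2.imread('pics/full_scene12.png');c=im[130:220,300:380];cv2.imwrite('pics/z12.png',cv2.resize(c,None,fx=6.6,fy=6.6,interpolation=cv2.INTER_CUBIC))
E
```

```text
(no output)
```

View pics/z12.png

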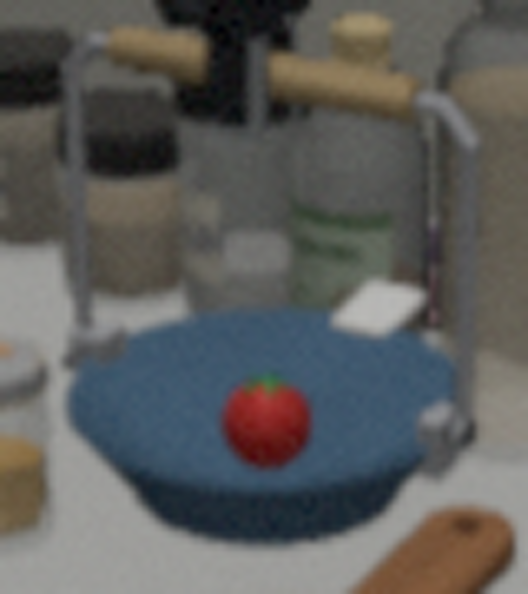

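```bash
python3 - <<'E'
from h import *
f=lambda x,y:[300+x/6.6-.4,130+y/6.6-.4]
obj=np.array([[0,62,162],[0,-62,162],[0,82,42],[0,-82,42],[100,0,43]],float)/1000
img=np.array([f(110,44),f(415,95),f(83,343),f(464,426),f(397,287)])
c=optics.camera_params('scene');Rc=R.from_quat(c['attitude']).as_matrix()
dist=np.array([c['k1'],0,0,0,0])
for sub in (range(5),[0,1,2,3]):
    ii=list(sub)
    ok,r,t=cv2.solvePnP(obj[ii],img[ii],c['mtx'],dist,flags=cv2.SOLVEPNP_SQPNP)
    r,t=cv2.solvePnPRefineLM(obj[ii],img[ii],c['mtx'],dist,r,t)
    M=Rc@cv2.Rodrigues(r)[0];T=Rc@t.ravel()+c['origin']
    e=cv2.projectPoints(obj[ii],r,t,c['mtx'],dist)[0][:,0]-img[ii]
    print('origin',T.round(4),'z',M[:,2].round(3),'tilt',np.arccos(M[2,2]).round(3),'yaw',np.degrees(np.arctan2(M[1,0],M[0,0])).round(2),'err',np.abs(e).max().round(2))
# vertical check: wires
for top,bot in (((74,62),(83,330)),((470,145),(463,400))):
    a,b=f(*top),f(*bot);n=np.cross(ray('scene',a)[1],ray('scene',b)[1]);n/=np.linalg.norm(n)
    print('wire plane normal·z (rad out of vertical, sideways)',n[2].round(4), n.round(3))
print(telemetry.sense()['tcp_pos'])
E
```

```text
origin [ 0.5102 -0.1424  0.118 ] z [-0.005  0.025  1.   ] tilt 0.025 yaw 14.5 err 0.29
origin [ 0.51   -0.1424  0.1178] z [-0.001  0.027  1.   ] tilt 0.027 yaw 14.46 err 0.26
wire plane normal·z (rad out of vertical, sideways) 0.0026 [-0.762  0.647  0.003]
wire plane normal·z (rad out of vertical, sideways) -0.0027 [-0.66   0.751 -0.003]
[ 0.51060997 -0.13352825  0.25799319]
```

PnP gives tilt 0.025 rad, yaw 14.5°, and the underside 100 mm above the board top. One short hold to confirm it is still and the tomato is centred.

>>> {"op": "step_arm", "data": {"commands": [[0,0,0,0],[0,0,0,0],[0,0,0,0],[0,0,0,0],[0,0,0,0],[0,0,0,0]]}}

```text
t: 13.28
tcp_pos: [0.5106, -0.1335, 0.258]
tool_rot: [-0.087, 0.703, 0.086, 0.701]
force: [-0.6, -0.4, -5.7]
finger_gap: 0.165
```

```bash
python3 - <<'E'
from h import *
im=optics.snapshot('scene')[:,:,::-1];c=im[130:220,300:380];cv2.imwrite('pics/z13.png',cv2.resize(c,None,fx=6.6,fy=6.6,interpolation=cv2.INTER_CUBIC))
old=cv2.imread('pics/full_scene12.png');print('shift',cv2.phaseCorrelate(*[cv2.cvtColor(i[160:215,308:372],cv2.COLOR_BGR2GRAY).astype(np.float32) for i in (old,im.copy())]))
T=onz('scene',(300+267/6.6-.4,130+421/6.6-.4),.118+.025);print('tomato',T,'off well',(T[:2]-[.5102,-.1424]))
plan([.5106,-.1335,.258],14.3)
E
```

```text
shift ((0.007168813787380657, -0.017365895953115995), 0.9837854300936063)
tomato [ 0.5118818  -0.13994869  0.143     ] off well [0.0016818  0.00245131]
t 13.3333 tcp [ 0.5106 -0.1335  0.258 ] x [-0.003 -0.002 -1.   ] jaw deg 14.13 q [-0.466  0.365  1.642 -0.003  1.137 -0.711] F [-0.21 -0.22 -6.72] T [ 0.007  0.013 -0.03 ] gap 0.165
shift [-0.  0. -0.]
turn rad [np.float64(-0.0029), np.float64(3.1387)]
```

View pics/z13.png

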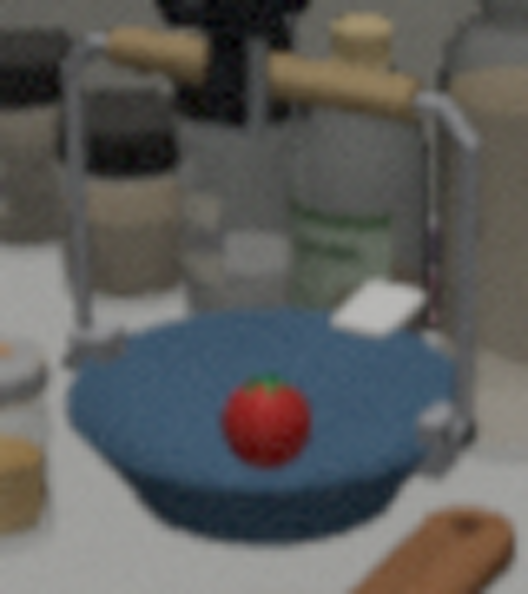

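The picture is unchanged (0.02 px shift), with the tomato about 3 mm from the middle. Handing in.

```bash
python3 -c "
from station import manip
print(manip.sign_off())"
```

```text
the job is handed in; nothing more can be done
None
```

I swung the handle up until it snapped upright, lifted the dish straight up and turned it 94° clockwise so its lip points along the paddle. I handed the job in at 13.3 s; the sign-off gives no verdict.

Last checks, from the scene picture and the arm's readings:

| Check | Measured | Limit |
|---|---|---|
| Lip direction against the paddle | 14.5° and 14.3°, about 0.01 rad apart | 0.17 rad |
| Dish tilt | about 0.025 rad | 0.1 rad |
| Dish underside above the board's top | 100 mm | 50 to 200 mm |
| Dish centre from board centre | 4 to 9 mm | 60 mm |
| Tomato from the middle | about 3 mm | 15 mm |

The dish hung still with about 6 N on the fingers. Between the last two pictures it shifted only 0.02 px.

What did not go quite as planned, or did not agree:
- **Dish slid:** it moved about 11 mm on the board during the swing. The bar also crept toward the fingertips with a 13 N preload. I opened the jaws briefly so the handle could seat, then gripped it again.
- **Grip off-centre:** the fingers hold the bar 5 to 9 mm from its middle.
- **Disagreements:** a first, rougher tomato estimate was about 6 mm from the middle, probably because of the colour mask. The board centre differed by 5 mm between the two views.
- **Not measured:** I did not check the bystanders' positions at the end. The path kept well away from them.

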